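# Let the measuring bob swing plumb, hang it in the spindle rack and shut its gate

## Robot

A 7-joint arm with a two-finger parallel gripper is mounted at the origin on a cart in front of the work surface, level with it; the furniture and walls round the work are solid. World frame = base frame: x ahead of the robot, y to its left, z up, the work surface at z = 0. Lengths are in m, angles in rad, forces in N, time in s.
With the tool pointing down it reaches from about 0.4 to 0.9 m from the base axis. Payload 5.6 kg.
Tool frame: the origin (TCP) lies at the very end of the fingers, on their centre line; the grasp point (between the pads) lies 19 mm behind it (manip.grip_point_offset is the z of the grasp point in the tool frame, in m); z points along the fingers, y is the line along which they close (so a half turn about z gives the same grasp; the last joint's range is limited). The gripper opens to 92 mm and grips with 3 to 60 N. Pads are 20 mm wide; open, the fingers measure 128 mm over their backs; the gripper's body (75 mm by 189 mm) begins 69 mm behind the grasp point.
Start: joints at [1.252, 0.468, -0.012, 1.603, 0.006, 1.071, -0.056], TCP at [0.177, -0.625, 0.215] pointing down, gripper open.
Joint ranges: [-2.53, 2.53], [-0.31, 2.02], [-1.57, 1.55], [0.28, 2.44], [-1.29, 4.43], [0.15, 1.84], [-2.92, 2.92]. Speed limits (rad/s): [2.57, 2.57, 3.14, 3.14, 3.14, 3.14, 3.14].

## Interface

Orientations are given as a 3x3 rotation matrix whose columns are the frame's x, y, z axes.
In Python, from station import manip gives the robot as it stands.
- The arm moves only by the shell command python3 jog.py 'ROWS' [FORCE]. ROWS is rows parted by semicolons, their numbers by spaces, 1 to 8 of them, each of 5 numbers: the finger opening in m, then dx, dy, dz in m, then a turn about the tool's z in rad; each row is the pose to reach, as a shift and turn from the pose commanded when the command began, along the tool's axes at that moment; what a row does not reach only later rows make up. A row lasts 1/10 s, in which the tool goes at most 0.05 m and 0.15 rad, less where a joint would pass 70% of its speed; a pose out of reach is approached as far as the arm can. The fingers move at their own pace and stop on an object; FORCE is the grip in N (left out, the last holds). Time passes only in rows, so rows that do not move let the fingers close. It prints the time, the measured TCP pose, the force, the opening and the grip force at its end.
- manip.sense(): the state, without advancing time (a new reading comes with each control period).
- manip.snapshot(name): name is "scene" or "top" or "wrist"; returns the picture (420x560x3 uint8, red, green, blue); there is no depth.
- manip.camera_model(name): a dict with "mtx" (3x3 intrinsics, pixels), "camera_from_world" (4x4, takes a point from world to camera coordinates). Camera axes: x right, y down, z forward; pixel columns grow to the right and rows downward; lengths in m; the calibration is good to about 2 mm. A picture is of the moment at which its call begins: read the wrist's pose just before it. camera_model takes no time and is no camera call; for the wrist camera it gives the pose at the moment of the call.
- manip.close_job(): hands the job in; it is judged then, once.
The state is a dict: "time_s": time; "joints": joint angles; "dq": joint speeds; "joint_efforts": joint torques, N m; "eef_pos": TCP position; "tool_rot": TCP orientation; "contact_force": force on the tool from outside, world axes, zero at the start; "moment": the same for the moment, N m; "grip_width": finger opening in m; "grip_force": force on a finger pad.
Only numpy, scipy, OpenCV 4.12 (cv2) and the standard library are available. Lean on these libraries where they do the work, as an engineer would, in place of code of your own. Each camera call takes 0.05 s, during which the arm holds its last target. There are 200 camera calls.

## Task

The measuring bob lying in its cradle has to go back into the empty middle slot of the spindle rack, so that the rack can be carried off. Pick the bob up by the round head at its thin end, lift it clear, ease your grip until it swings down plumb in your fingers without dropping it, and grip it firmly again. Then bring its neck in through the mouth of the slot, lower the collar fully into its recess, let go, and slide the small steel gate fully shut over the collar, leaving the other spindles and the things on the desk where they are.

Things in the scene. Friction and masses are not known exactly. Their poses are not given: they have to be found in the camera images.
- bob: Hollow steel measuring bob, 0.12 to 0.2 kg, round about its z axis. Origin: centre of its head, a disc 20 mm dia., 10 mm along z. Along -z from there: neck 7 mm dia., collar 24 mm dia. at 37 to 42 mm, stem 8 mm dia. to 90 mm, cylinder 32 mm dia. to the blunt coned end at 152 mm. +z points from cylinder to head: level as it lies, straight up when it hangs. Balance point 112 mm from the head.
- bob_collar (a point): Centre of the collar's flat underside, on the bob's axis, 42 mm from the head's centre. The collar's lower edge is coned from 24 to 19 mm dia.
- bob_tip (a point): Blunt end of the bob, 152 mm from the head's centre.
- cradle: Fixed grey cradle, base 54 x 104 mm, two V saddles that hold the bob level along the cradle's y, its axis 50 mm above the desk. Origin: on the desk below the bob's axis. The head stands free at 78 mm along -y; the saddles at y = -16 mm (under the stem) and +40 mm (under the cylinder) reach 55 mm above the desk.
- rack: Fixed spindle rack. Origin: on the desk below the middle seat; x points in from the slot mouths, y along the row. Base 130 x 236 x 12 mm, two columns at the back, white top plate: x -44 to +52, y -114 to +114, z 149 to 159 mm. Slots 12 mm wide at y = -80, 0 and +80 mm run from x = -44 (mouth rounded out to 24 mm) to +6.5 mm. The outer two hold spindles with like heads 197 mm up.
- seat (a point): Middle seat, rack axes: centre of the floor of the collar recess, 155 mm above the desk. The recess is square, 27 x 27 mm, 4 mm deep; the plate round it, also the lip in front, is at 159 mm, so the collar comes in above 159 mm and is lowered. Seated: collar's underside here, head's centre 42 mm above.
- gate (a joint): Slide of the middle slot's gate along rack y, m: 0 = fully shut, up to 0.034 = open; starts open, moves with about 1 N, stays where left. Its 3 mm bar, 2.5 mm above the plate at rack x = -14 to -7 mm, then lies over the front of the collar; it runs under a staple at rack y = 22 to 33, x = -20 to -1 mm, 8.5 mm high.
- gate_knob (a point): Top centre of the gate's black knob, an upright pin 11 mm dia., 16 mm high, top 181 mm above the desk, at rack x = -31 mm, y = 8 mm + joint value. Push it toward rack -y to shut the gate.
- disc_spindle: Loose steel spindle with a 45 mm disc at its end, hanging in an outer slot (left or right); origin: its head's centre.
- vane_spindle: Loose steel spindle with a 32 mm four-bladed vane at its end, hanging in the other outer slot; origin: its head's centre.
- petri_dish: Bystander: flat round dish, 66 mm dia., 15 mm high.
- loupe: Bystander: black loupe, 37 mm dia., 29 mm high.
- brass_weight0: Bystander: brass weight, 22 mm dia., 26 mm high.
- head_grip (a point): Head's centre, between the pads when it is pinched. 60 N or more a pad hold the bob at any angle; as the pinch eases it turns about the line between the pads, some 30 deg short of plumb at 20 N, plumb at 5 N and less; under 2 N it slips out and falls. The pull of a level bob on the wrist, 0.13 to 0.22 N m, fades as it nears plumb.

How it is judged:
On the way, in this order (a step that is already met when the one before it is completed fails the run):
1. the bob hangs plumb in the fingers, clear of the cradle and the rack (angle between bob's own z axis and vertical below 0.14 rad and height (world z) of bob above 0.16 m and contact force between the fingers and bob above 1 N and contact force between bob and cradle below 0.05 N and contact force between bob and rack below 0.05 N), for 0.3 s.
2. the bob hangs in the middle slot, its collar down in the recess, let go, the gate still open (horizontal distance between bob_collar and seat below 0.004 m and z of bob_collar in the frame of seat below 0.0022 m and angle between bob's own z axis and vertical below 0.07 rad and contact force between the fingers and bob below 0.05 N and value of joint gate above 0.02 m), for 0.2 s.
At the end, for the whole second after the job is handed in: The bob hangs at rest in the middle slot, within 4 deg of plumb, its collar within 4 mm of the middle of the recess and down on the recess floor (2 mm); the gate is shut to within 4 mm; the other spindles hang within 10 mm of where they did (horizontal distance between bob_collar and seat below 0.004 m and z of bob_collar in the frame of seat below 0.0022 m and angle between bob's own z axis and vertical below 0.07 rad and value of joint gate below 0.004 m and linear speed of bob below 0.03 m/s and distance of each of disc_spindle, vane_spindle from where it was at the start of the episode below 0.01 m); the robot touches nothing.
It fails at once if the bob is dropped on the desk (height (world z) of bob below 0.03 m).
It fails at once if a spindle in the outer slots is knocked out (distance of any of disc_spindle, vane_spindle from where it was at the start of the episode above 0.03 m).
It fails at once if a bystander is pushed away (distance of any of petri_dish, loupe, brass_weight0 from where it was at the start of the episode above 0.03 m).
It also fails if it takes over 64 s, if anything falls off the work surface, if the arm or the gripper's body presses on something with over 40 N, if the wrist force passes 120 N, or if a joint passes its speed limit or range.

## Working session

There is one attempt and no reset: what is moved stays moved. The work goes in short steps, Python scripts to look and compute and a shell command to move; the robot and the scene stay as the last step left them, time stands still between calls to the robot, and variables do not carry over. Pictures are saved under pics/ and viewed, at most 10 in all, crops included, and the job is handed in when it is done.

```bash
ls; mkdir -p pics
python3 - <<'E'
from station import manip
import cv2,numpy as np
s=manip.sense();print(s['time_s'],s['eef_pos'],np.round(s['tool_rot'],3),s['grip_width'],manip.grip_point_offset)
for n in ("scene","top"):
    im=manip.snapshot(n);cv2.imwrite(f"pics/{n}0.png",cv2.cvtColor(im,cv2.COLOR_RGB2BGR))
    m=manip.camera_model(n);print(n,np.round(m['mtx'],1).tolist(),np.round(m['camera_from_world'],3).tolist())
E
```

```text
jog.py
pics
station.py
0.0 [ 0.17679009 -0.6248904   0.21362773] [[ 0.962  0.272 -0.001]
 [ 0.272 -0.962  0.002]
 [-0.    -0.002 -1.   ]] 0.09177595088788652 -0.0187
scene [[464.1, 0.0, 274.7], [0.0, 464.1, 211.2], [0.0, 0.0, 1.0]] [[-0.32, -0.947, -0.013, 0.139], [-0.75, 0.262, -0.608, 0.466], [0.579, -0.185, -0.794, 0.844], [0.0, 0.0, 0.0, 1.0]]
top [[461.6, 0.0, 279.8], [0.0, 461.6, 207.1], [0.0, 0.0, 1.0]] [[-0.008, -1.0, 0.005, -0.004], [-0.982, 0.007, -0.19, 0.539], [0.19, -0.007, -0.982, 1.104], [0.0, 0.0, 0.0, 1.0]]
```

View pics/top0.png

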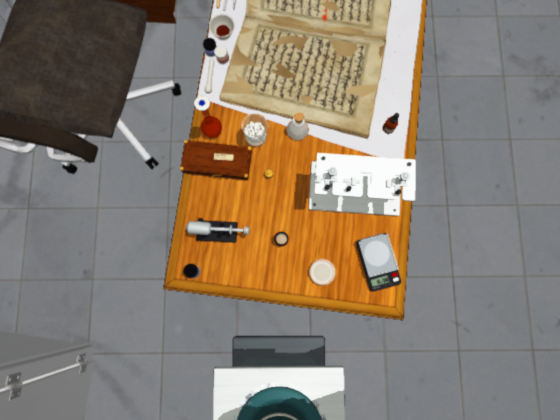

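View pics/scene0.png

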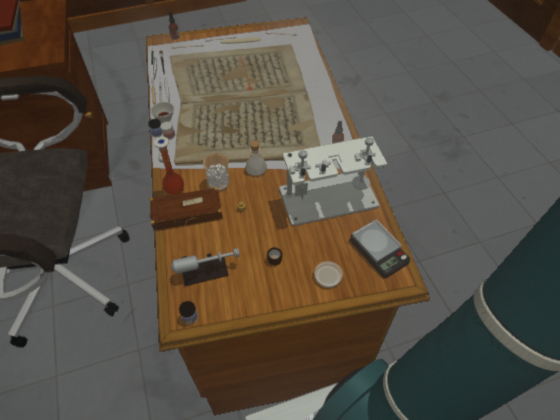

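The top view shows the bob at about (190–246, 229) with its head to the right, and the rack plate at (312–415, 155–213). I'll enlarge both areas.

Run:
```python
import cv2,numpy as np
t=cv2.imread('pics/top0.png');s=cv2.imread('pics/scene0.png')
def c(im,u,v,w,h,k):
    a=cv2.resize(im[v:v+h,u:u+w],None,fx=k,fy=k,interpolation=cv2.INTER_CUBIC)
    for i in range(0,w,10):
        cv2.putText(a,str(u+i),(i*k,8),0,.3,(0,0,255),1);cv2.line(a,(i*k,8),(i*k,13),(0,0,255),1)
    for i in range(0,h,10):
        cv2.putText(a,str(v+i),(0,i*k+4),0,.3,(0,0,255),1)
    return a
A=c(t,300,148,130,70,6);cv2.imwrite('pics/a.png',A)   # 780x420
B=np.vstack([c(t,180,208,80,44,6),c(s,165,240,80,50,6)]);cv2.imwrite('pics/b.png',B)
C=c(s,275,135,115,90,6);cv2.imwrite('pics/c.png',C)
```

```text
(no output)
```

View pics/a.png

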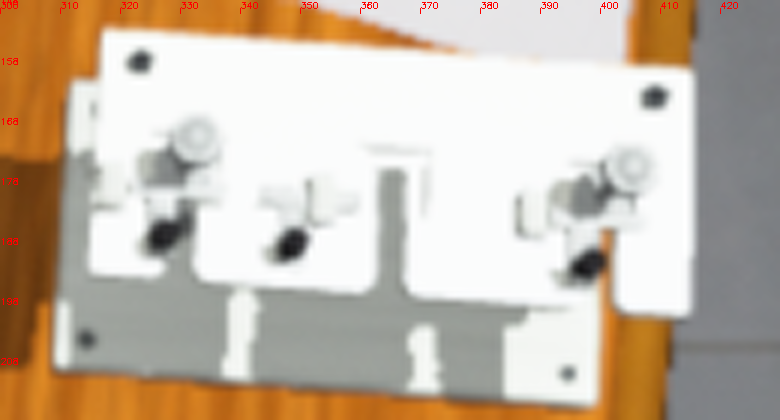

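View pics/b.png

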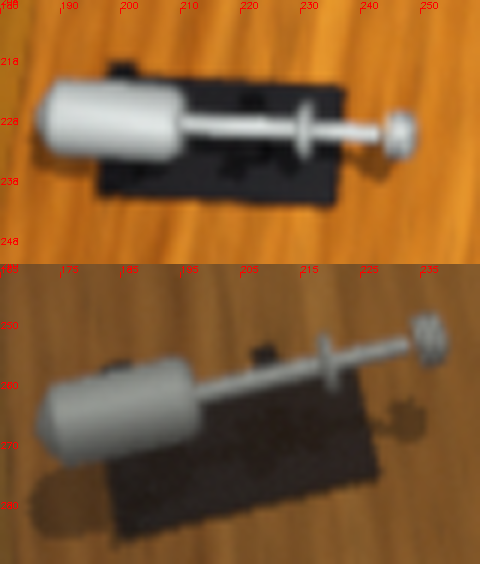

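View pics/c.png

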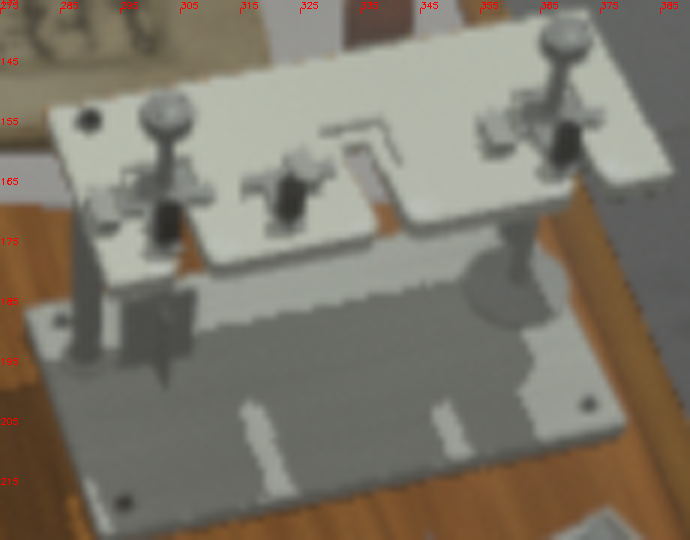

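Top crop: the rack's left head is at (332.5, 170.5), its right head at (404.8, 175.3), and the plate corners are clear. The bob's head is at (246.3, 229.9), its collar at (230.6, 229.1) and its tip at (185.9, 227.1). The scene crop shows the same features, and the gate is open. Next I'll fit both poses.

```bash
cat > h.py <<'E'
import numpy as np,cv2
from scipy.optimize import least_squares
from station import manip
CM={}
def proj(n,P):
    m=CM.setdefault(n,manip.camera_model(n));P=np.atleast_2d(P);T=m['camera_from_world']
    q=(P@np.array(T)[:3,:3].T+np.array(T)[:3,3])@np.array(m['mtx']).T
    return q[:,:2]/q[:,2:]
def fit(obs,x0):   # obs: (cam, local xyz, uv); planar pose x,y,yaw
    def W(p,L):
        c,s=np.cos(p[2]),np.sin(p[2]);L=np.asarray(L,float)
        return np.array([p[0]+c*L[0]-s*L[1],p[1]+s*L[0]+c*L[1],L[2]])
    f=lambda p:np.concatenate([proj(n,W(p,L))[0]-uv for n,L,uv in obs])
    r=least_squares(f,x0,loss='soft_l1');return r.x,f(r.x).reshape(-1,2)
E
python3 - <<'E'
from h import *
h=.202
top=[('top',(0,.08,h),(332.5,170.5)),('top',(0,-.08,h),(404.8,175.3)),
('top',(.052,.114,.159),(316.8,152.3)),('top',(.052,-.114,.159),(415.1,159)),('top',(-.044,-.114,.159),(415,200.5)),('top',(-.044,.114,.159),(314.6,193.1)),('top',(.0065,0,.159),(364.9,175.8)),('top',(-.031,.042,.181),(348.8,188.2))]
sc=[('scene',(0,.08,h),(302.3,153.2)),('scene',(0,-.08,h),(369,140.5)),('scene',(.052,.114,.159),(283,152.6)),('scene',(.052,-.114,.159),(372.7,136.3)),('scene',(-.044,-.114,.159),(386.8,163.3)),('scene',(-.044,.114,.159),(293,182.5))]
for o in (top,sc,top+sc):
    p,r=fit(o,[.6,-.2,0]);print('rack',np.round(p,4),np.round(r,1).tolist())
t=[('top',(0,-.078,.05),(246.3,229.9)),('top',(0,-.0385,.05),(230.6,229.1)),('top',(0,.074,.05),(185.9,227.1))]
s=[('scene',(0,-.078,.05),(236.3,251.9)),('scene',(0,-.0385,.05),(219.3,255.9)),('scene',(0,.074,.05),(171.3,266.3))]
for o in (t,s,t+s):
    p,r=fit(o,[.45,.15,0]);print('cradle',np.round(p,4),np.round(r,1).tolist(), 'head',p[0]+.078*np.sin(p[2]),p[1]-.078*np.cos(p[2]))
E
```

```text
rack [ 0.5853 -0.2039 -0.0761] [[0.1, 0.1], [0.4, 0.2], [0.1, 0.7], [0.1, 0.5], [-0.4, -0.5], [0.0, 0.2], [0.4, -0.6], [-0.9, -0.6]]
rack [ 0.5848 -0.2022 -0.0847] [[0.3, -0.4], [0.4, -0.3], [-0.7, 0.3], [-0.4, -0.1], [0.4, 0.6], [-0.2, -0.1]]
rack [ 0.5852 -0.2033 -0.0795] [[-0.1, 0.0], [0.1, 0.3], [-0.1, 0.5], [-0.1, 0.7], [-0.7, -0.3], [-0.3, 0.0], [0.2, -0.5], [-1.3, -0.6], [0.8, -0.6], [0.7, -0.6], [-0.3, 0.3], [-0.3, -0.5], [0.8, 0.2], [0.4, -0.2]]
cradle [ 0.4868  0.1528 -0.054 ] [[0.3, -0.0], [0.1, 0.0], [-0.4, -0.0]] head 0.4826205318204567 0.07490584500428021
cradle [ 0.4888  0.1535 -0.0779] [[0.3, 0.1], [0.4, -0.2], [-0.7, 0.1]] head 0.4826920620367593 0.07577547140706443
cradle [ 0.4877  0.1532 -0.0643] [[0.1, -0.0], [-0.0, -0.1], [-0.5, -0.7], [0.5, 0.0], [0.6, -0.1], [-0.4, 0.8]] head 0.48265782864205925 0.07531552011929443
```

```bash
cat >> h.py <<'E'
def go(x,y,z,ang):   # shift in tool axes to a TCP pose, tool y at world angle ang
    s=manip.sense();R=np.array(s['tool_rot']);d=R.T@(np.array([x,y,z])-s['eef_pos'])
    a=np.arctan2(R[1,1],R[0,1]);t=-((ang-a+np.pi)%(2*np.pi)-np.pi)
    print('t',round(s['time_s'],2),'d',np.round(d,4),'turn',round(t,3),'F',np.round(s['contact_force'],1),'M',np.round(s['moment'],3),'w',round(s['grip_width'],4),'gf',round(s['grip_force'],1))
E
python3 jog.py '.09 .036 -.03 -.02 -.08; .09 .072 -.06 -.04 -.16; .09 .108 -.09 -.06 -.24; .09 .144 -.12 -.08 -.32; .09 .18 -.15 -.08 -.4; .09 .216 -.18 -.08 -.48; .09 .252 -.21 -.08 -.56; .09 .288 -.24 -.08 -.64' 30
python3 -c "
from h import *
go(.4826,.0752,.2,-.062)"
```

```text
time_s: 0.9
eef_pos: [0.3893, -0.3143, 0.2945]
tool_rot: [[0.607, 0.795, -0.0], [0.795, -0.607, -0.0], [-0.0, -0.0, -1.0]]
contact_force: [0.6, -0.8, 0.4]
grip_width: 0.0902
grip_force: 0.0
t 0.9 d [ 0.3662 -0.1621  0.0944] turn -0.59 F [ 0.6 -0.8  0.4] M [-0.043 -0.056 -0.032] w 0.0902 gf 0.0
```

```bash
python3 jog.py '.06 .046 -.02 .012 -.074; .06 .092 -.04 .024 -.148; .06 .137 -.06 .036 -.222; .06 .183 -.081 .048 -.296; .06 .229 -.101 .06 -.37; .06 .275 -.121 .07 -.444; .06 .32 -.142 .08 -.518; .06 .366 -.162 .09 -.59'
python3 jog.py '.06 0 0 0 0; .06 0 0 0 0'
python3 - <<'E'
from h import *
go(.4826,.0752,.1,-.062)
im=manip.snapshot('wrist');b=cv2.cvtColor(im,cv2.COLOR_RGB2BGR)
P=np.array([[.4826,.0752,.05],[.4826-.0026,.0752+.0395,.05],[.4826-.0064,.0752+.1,.05]]);uv=proj('wrist',P);print(uv)
uv=proj('wrist',P)
b=cv2.resize(b,None,fx=1.4,fy=1.4)
for u,v in uv: cv2.drawMarker(b,(int(u*1.4),int(v*1.4)),(0,0,255),1,10)
cv2.imwrite('pics/w1.png',b)
E
```

```text
time_s: 1.7
eef_pos: [0.4807, 0.0647, 0.2062]
tool_rot: [[0.062, 0.998, 0.0], [0.998, -0.062, -0.0], [-0.0, 0.0, -1.0]]
contact_force: [0.9, -1.1, 0.6]
grip_width: 0.0599
grip_force: 0.0
time_s: 1.9
eef_pos: [0.4803, 0.0639, 0.206]
tool_rot: [[0.063, 0.998, -0.002], [0.998, -0.063, 0.0], [0.0, -0.002, -1.0]]
contact_force: [-0.2, -0.4, 0.8]
grip_width: 0.0603
grip_force: 0.0
t 1.9 d [0.0114 0.0017 0.106 ] turn -0.001 F [-0.2 -0.4  0.8] M [-0.143 -0.063  0.009] w 0.0603 gf 0.0
[[281.02930868 186.69283613]
 [275.93076557 148.68108136]
 [267.60682561  85.20183365]]
```

View pics/w1.png

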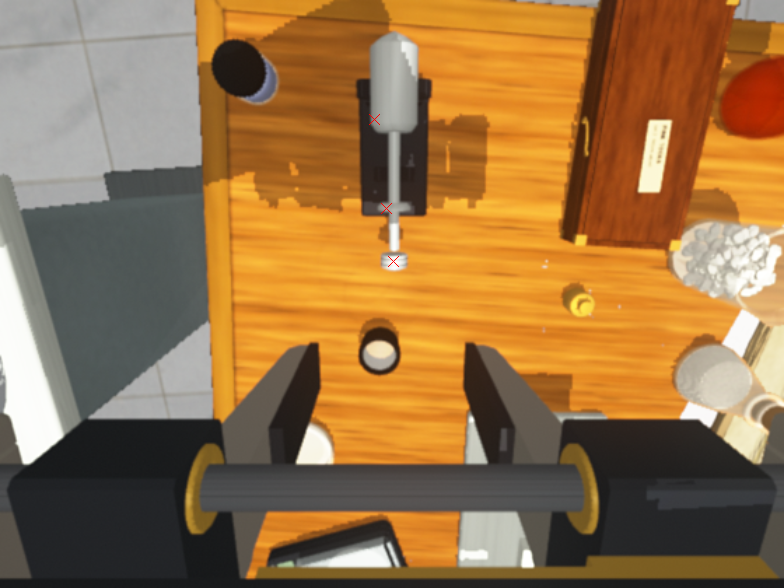

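The wrist view puts the head at (393, 261) in the enlarged picture. That is exactly where I predicted it, and the bob's axis runs along the tool's x. I'll descend and grip.

```bash
python3 jog.py '.06 .0114 .0017 .04 0; .06 .0114 .0017 .08 0; .06 .0114 .0017 .12 0; .05 .0114 .0017 .15 0; .045 .0114 .0017 .165 0; .045 .0114 .0017 .175 0; .045 .0114 .0017 .175 0; .045 .0114 .0017 .175 0' 60
python3 -c "
from h import *
go(.4826,.0752,.0313,-.064)"
```

```text
time_s: 2.75
eef_pos: [0.4843, 0.0741, 0.0327]
tool_rot: [[0.066, 0.998, 0.002], [0.998, -0.066, -0.0], [0.0, 0.002, -1.0]]
contact_force: [0.2, 0.2, -0.7]
grip_width: 0.0451
grip_force: 0.0
t 2.75 d [ 0.001  -0.0017  0.0014] turn -0.002 F [ 0.2  0.2 -0.7] M [-0.06  -0.066 -0.001] w 0.0451 gf 0.0
```

```bash
python3 jog.py '.045 .001 -.0017 .0014 0; .045 .001 -.0017 .0014 0; 0 .001 -.0017 .0014 0; 0 .001 -.0017 .0014 0; 0 .001 -.0017 .0014 0; 0 .001 -.0017 .0014 0; 0 .001 -.0017 .0014 0; 0 .001 -.0017 .0014 0' 60
python3 -c "
from h import *
go(.4826,.0752,.0313,-.064)"
```

```text
time_s: 3.55
eef_pos: [0.4819, 0.0753, 0.0303]
tool_rot: [[0.065, 0.998, 0.0], [0.998, -0.065, -0.0], [0.0, 0.0, -1.0]]
contact_force: [0.9, 0.3, 1.0]
grip_width: 0.0176
grip_force: 60.0
t 3.55 d [-0.0001  0.0007 -0.001 ] turn -0.001 F [0.9 0.3 1. ] M [-0.086 -0.146  0.102] w 0.0176 gf 60.0
```

```bash
python3 jog.py '0 0 0 -.01 0; 0 0 0 -.03 0; 0 0 0 -.06 0; 0 0 0 -.1 0; 0 0 0 -.14 0; 0 0 0 -.18 0; 0 0 0 -.21 0; 0 0 0 -.23 0'
python3 jog.py '0 0 0 -.01 0; 0 0 0 -.02 0; 0 0 0 -.02 0; 0 0 0 -.02 0'
python3 -c "
from h import *
go(.4826,.0752,.28,-.064)"
```

```text
time_s: 4.35
eef_pos: [0.4817, 0.0756, 0.2629]
tool_rot: [[0.064, 0.998, 0.002], [0.998, -0.064, -0.001], [-0.0, 0.002, -1.0]]
contact_force: [-0.7, 0.7, -1.7]
grip_width: 0.0181
grip_force: 60.0
time_s: 4.75
eef_pos: [0.4811, 0.0752, 0.2793]
tool_rot: [[0.065, 0.998, -0.002], [0.998, -0.065, -0.0], [-0.0, -0.002, -1.0]]
contact_force: [-0.4, -0.2, -1.2]
grip_width: 0.0185
grip_force: 60.0
t 4.75 d [ 0.0001  0.0015 -0.0007] turn -0.001 F [-0.4 -0.2 -1.2] M [-0.224 -0.074  0.026] w 0.0185 gf 60.0
```

```bash
Z='0 0 0 0 0;0 0 0 0 0;0 0 0 0 0;0 0 0 0 0'
for f in 30 20 14; do python3 jog.py '0 0 0 0 0;0 0 0 0 0;0 0 0 0 0;0 0 0 0 0;0 0 0 0 0' $f | grep -E 'width|force'; python3 -c "
from station import manip;print(manip.sense()['moment'])"; done
```

```text
contact_force: [-0.2, -0.1, -1.2]
grip_width: 0.0182
grip_force: 30.0
[-0.22517603 -0.11637382 -0.01108832]
contact_force: [0.0, -0.3, -2.5]
grip_width: 0.0189
grip_force: 20.0
[-0.13148616 -0.08151505 -0.01897797]
contact_force: [0.0, 0.5, -1.4]
grip_width: 0.0192
grip_force: 14.0
[ 0.00375159 -0.09330166  0.06294892]
```

```bash
for f in 9 6 4.5; do python3 jog.py '0 0 0 0 0;0 0 0 0 0;0 0 0 0 0;0 0 0 0 0;0 0 0 0 0;0 0 0 0 0' $f | grep -E 'width|force'; python3 -c "
from station import manip;print(manip.sense()['moment'])"; done
```

```text
contact_force: [-0.2, -1.1, -1.8]
grip_width: 0.0197
grip_force: 9.0
[-0.09826689 -0.07710072 -0.00861105]
contact_force: [-0.2, 0.5, -1.9]
grip_width: 0.0194
grip_force: 6.0
[-0.0537243  -0.07784844  0.00264805]
contact_force: [0.2, 0.2, -1.5]
grip_width: 0.0196
grip_force: 4.5
[-0.06528236 -0.05689767 -0.01227639]
```

```bash
python3 jog.py '0 0 0 0 0;0 0 0 0 0;0 0 0 0 0;0 0 0 0 0;0 0 0 0 0;0 0 0 0 0' 4 | grep -E 'width|force'
python3 jog.py '0 0 0 0 0;0 0 0 0 0;0 0 0 0 0;0 0 0 0 0' 60
python3 - <<'E'
from h import *
s=manip.sense();print(s['moment'],s['eef_pos'])
im=manip.snapshot('scene');g=np.array(s['eef_pos'])+[0,0,.0187]
uv=proj('scene',[g,g-[0,0,.042],g-[0,0,.152]]);print(uv)
b=cv2.cvtColor(im,cv2.COLOR_RGB2BGR)
u,v=uv[1].astype(int);k=6;u0,v0=u-50,v-40
c=cv2.resize(b[v0:v0+95,u0:u0+110],None,fx=k,fy=k,interpolation=cv2.INTER_CUBIC)
for p in uv: cv2.drawMarker(c,tuple(int(a) for a in (p-[u0,v0])*k),(0,0,255),1,12)
cv2.imwrite('pics/h.png',c)
E
```

```text
contact_force: [-0.3, -0.4, -1.8]
grip_width: 0.0199
grip_force: 4.0
time_s: 9.05
eef_pos: [0.4816, 0.0754, 0.2802]
tool_rot: [[0.065, 0.998, 0.0], [0.998, -0.065, -0.0], [-0.0, 0.0, -1.0]]
contact_force: [-0.2, -0.0, -2.0]
grip_width: 0.0179
grip_force: 60.0
[-0.02847666 -0.13290292 -0.00770967] [0.48163349 0.07538333 0.28019353]
[[226.54843665 181.01873857]
 [228.60353358 195.22741257]
 [233.33101312 227.91259377]]
```

View pics/h.png

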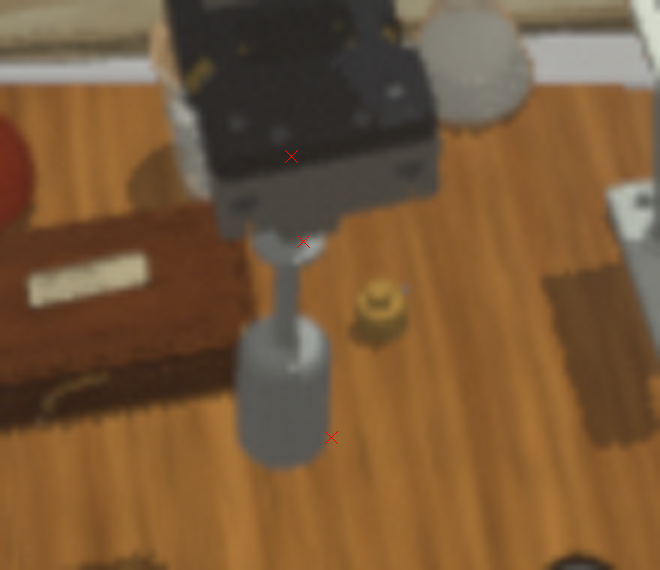

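The scene crop shows the bob hanging, but its cylinder is centred near x=284 when plumb would put it near 325. So it is about 0.08 rad short of plumb. I'll ease the grip once more, to 3 N, and measure the tilt with code.

```bash
cat >> h.py <<'E'
def tilt(cam='scene'):
    s=manip.sense();b=cv2.cvtColor(manip.snapshot(cam),cv2.COLOR_RGB2BGR)
    g=np.array(s['eef_pos'])+[0,0,.0187];f=lambda t:proj(cam,[g+[0,np.sin(t)*.127,-np.cos(t)*.127]])[0]
    c=f(0).astype(int);hs=cv2.cvtColor(b,cv2.COLOR_BGR2HSV);m=np.zeros(b.shape[:2],np.uint8)
    m[c[1]-12:c[1]+16,c[0]-24:c[0]+24]=(hs[c[1]-12:c[1]+16,c[0]-24:c[0]+24,1]<70)
    n,l,st,ce=cv2.connectedComponentsWithStats(m);i=1+np.argmax(st[1:,4])
    print('cyl',ce[i],st[i],'plumb',f(0),'0.1rad',f(.1),'tilt~',.1*(ce[i][0]-f(0)[0])/(f(.1)-f(0))[0])
    return b
E
python3 -c "
from h import *
tilt()"
python3 jog.py '0 0 0 0 0;0 0 0 0 0;0 0 0 0 0;0 0 0 0 0;0 0 0 0 0;0 0 0 0 0;0 0 0 0 0;0 0 0 0 0' 3 | grep -E 'width|force'
python3 -c "
from h import *
tilt()"
python3 jog.py '0 0 0 0 0;0 0 0 0 0;0 0 0 0 0;0 0 0 0 0' 3 | grep -E 'width|force'
python3 -c "
from h import *
tilt()"
```

```text
cyl [224.70245399 219.84969325] [217 209  16  24 326] plumb [232.34447856 221.0091075 ] 0.1rad [226.46524074 222.44276207] tilt~ 0.1299832530464044
contact_force: [0.3, 0.5, -2.0]
grip_width: 0.0199
grip_force: 3.0
cyl [229.29073482 219.23322684] [221 209  16  23 313] plumb [232.3550644  221.00223226] 0.1rad [226.47588418 222.43586017] tilt~ 0.052121715234700924
contact_force: [-0.3, 0.7, -1.6]
grip_width: 0.0195
grip_force: 3.0
cyl [229.77089783 218.96594427] [222 208  16  24 323] plumb [232.32961163 220.99671136] 0.1rad [226.45042096 222.43030737] tilt~ 0.043521531097443986
```

```bash
python3 jog.py '0 .004 0 0 0;0 -.004 0 0 0;0 .003 0 0 0;0 -.002 0 0 0;0 0 0 0 0;0 0 0 0 0;0 0 0 0 0;0 0 0 0 0' 3 | grep -E 'width|force'
python3 -c "
from h import *
tilt()"
python3 jog.py '0 0 0 0 0;0 0 0 0 0;0 0 0 0 0;0 0 0 0 0;0 0 0 0 0;0 0 0 0 0' 3 | grep -E 'width|force'
python3 -c "
from h import *
tilt()"
```

```text
contact_force: [0.3, -0.9, -1.7]
grip_width: 0.0195
grip_force: 3.0
cyl [231.33974359 218.68589744] [223 208  17  23 312] plumb [232.29794966 220.99388724] 0.1rad [226.41842523 222.42753366] tilt~ 0.01629733972369498
contact_force: [0.2, 0.3, -1.3]
grip_width: 0.02
grip_force: 3.0
cyl [230.75816993 219.10784314] [223 209  16  23 306] plumb [232.329273   221.00899621] 0.1rad [226.45000917 222.44264591] tilt~ 0.0267227856281195
```

```bash
python3 jog.py '0 0 0 0 0;0 0 0 0 0;0 0 0 0 0;0 0 0 0 0' 60 | grep -E 'width|force'
python3 -c "
from h import *
tilt();go(.4756,-.1946,.26,-.0795)"
```

```text
contact_force: [0.8, 0.1, -0.6]
grip_width: 0.0177
grip_force: 60.0
cyl [231.25412541 219.05280528] [223 209  17  22 303] plumb [232.32609531 221.00547897] 0.1rad [226.44681091 222.43912107] tilt~ 0.018232999471467403
t 12.4 d [-0.2698  0.0115  0.0202] turn 0.014 F [ 0.1  0.2 -2.2] M [-0.018 -0.098  0.04 ] w 0.0175 gf 60.0
```

```bash
python3 jog.py '0 -.015 0 0 0;0 -.045 .003 0 0;0 -.085 .006 0 .007;0 -.13 .0115 0 .014;0 -.175 .0115 0 .014;0 -.215 .0115 0 .014;0 -.25 .0115 .01 .014;0 -.27 .0115 .02 .014'
python3 jog.py '0 0 0 0 0;0 0 0 0 0;0 0 0 0 0'
python3 - <<'E'
from h import *
go(.4756,-.1946,.208,-.0795)
s=manip.sense();p=s['eef_pos'];y=-.0795
for n in ('scene','top','wrist'):
    im=cv2.cvtColor(manip.snapshot(n),cv2.COLOR_RGB2BGR);cv2.imwrite(f'pics/{n}2.png',im)
    g=np.array(p)+[0,0,.0187]
    print(n,proj(n,[g,g-[0,0,.042],g-[0,0,.127],[.5852,-.2033,.155],[.5852-.044*.9968,-.2033+.044*.0794,.159]]).round(1).tolist())
a=cv2.imread('pics/wrist2.png');t=cv2.imread('pics/scene2.png')
c=cv2.resize(t[130:250,260:400],(700,600),interpolation=cv2.INTER_CUBIC);cv2.imwrite('pics/s2c.png',c)
cv2.imwrite('pics/w2c.png',cv2.resize(a,None,fx=1.4,fy=1.4))
E
```

```text
time_s: 13.2
eef_pos: [0.475, -0.1985, 0.26]
tool_rot: [[0.083, 0.997, 0.0], [0.997, -0.083, -0.001], [-0.001, 0.001, -1.0]]
contact_force: [0.1, 0.6, -0.8]
grip_width: 0.0178
grip_force: 60.0
time_s: 13.5
eef_pos: [0.4762, -0.1932, 0.2607]
tool_rot: [[0.077, 0.997, 0.001], [0.997, -0.077, 0.0], [0.0, 0.001, -1.0]]
contact_force: [0.2, 0.5, -0.9]
grip_width: 0.0177
grip_force: 60.0
t 13.5 d [-0.0015 -0.0005  0.0527] turn 0.003 F [ 0.2  0.5 -0.9] M [-0.    -0.105  0.024] w 0.0177 gf 60.0
scene [[357.3, 156.0], [354.7, 170.1], [350.0, 196.0], [334.9, 160.5], [341.2, 172.8]]
top [[373.5, 215.8], [369.4, 219.3], [362.0, 225.4], [364.6, 178.5], [364.3, 196.7]]
wrist [[280.1, 275.2], [279.9, 245.5], [279.7, 210.5], [400.1, 212.9], [352.7, 214.1]]
```

View pics/w2c.png

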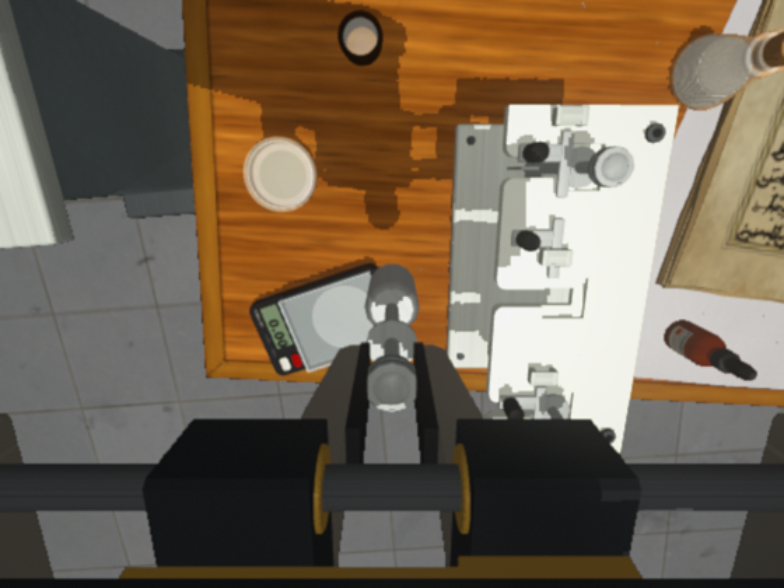

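The wrist view shows the bob hanging left of the slot mouth. The slot's centreline is at about y=297 enlarged (212 in the original) and the gate is open. I'll refine the slot edges with code.

Run:
```python
from h import *
g=cv2.cvtColor(cv2.imread('pics/wrist2.png'),cv2.COLOR_BGR2GRAY).astype(float)
for u in range(360,408,3): print(u,g[198:226,u].astype(int).tolist())
c,s=np.cos(-.0795),np.sin(-.0795)
for x in (-.03,-.02,-.01,0):
  for y in (.006,-.006): print(x,y,proj('wrist',[[.5852+c*x-s*y,-.2033+s*x+c*y,.159]]).round(1),proj('wrist',[[.5852+c*x-s*y,-.2033+s*x+c*y,.149]]).round(1))
```

```text
360 [244, 244, 244, 244, 244, 244, 245, 242, 206, 157, 144, 144, 144, 145, 145, 144, 145, 142, 131, 120, 136, 201, 240, 245, 244, 244, 244, 244]
363 [244, 244, 244, 244, 244, 244, 245, 243, 218, 164, 142, 142, 144, 142, 143, 142, 142, 140, 128, 120, 137, 201, 241, 245, 245, 245, 245, 245]
366 [244, 244, 244, 244, 244, 244, 245, 243, 217, 163, 140, 140, 141, 142, 142, 142, 142, 139, 128, 120, 137, 199, 241, 245, 244, 244, 244, 244]
369 [244, 244, 244, 244, 244, 244, 245, 243, 218, 165, 144, 144, 143, 145, 145, 145, 144, 142, 131, 120, 137, 200, 241, 245, 244, 244, 244, 244]
372 [244, 244, 244, 244, 244, 244, 245, 243, 219, 165, 144, 143, 144, 145, 145, 144, 144, 143, 130, 121, 136, 201, 241, 245, 244, 244, 244, 244]
375 [244, 244, 244, 244, 244, 244, 245, 243, 219, 165, 144, 144, 144, 144, 143, 143, 144, 141, 130, 121, 138, 200, 241, 245, 244, 244, 244, 244]
378 [244, 244, 244, 244, 244, 244, 245, 243, 218, 166, 145, 145, 145, 145, 145, 146, 146, 143, 132, 122, 138, 201, 241, 245, 244, 244, 244, 244]
381 [244, 244, 244, 244, 244, 244, 245, 243, 218, 165, 145, 144, 145, 145, 146, 146, 
[... 867 characters left out ...]
4, 226, 216, 169, 156, 222, 243, 245, 244, 245, 242, 215, 172]
402 [244, 244, 244, 244, 244, 244, 243, 236, 226, 221, 222, 223, 223, 222, 223, 224, 224, 216, 168, 157, 222, 243, 244, 244, 245, 242, 203, 165]
405 [244, 244, 244, 244, 244, 245, 244, 238, 229, 224, 223, 220, 219, 218, 216, 215, 211, 194, 155, 156, 222, 243, 244, 244, 245, 242, 203, 164]
-0.03 0.006 [[368.8 207.7]] [[365.9 204.8]]
-0.03 -0.006 [[367.8 220.5]] [[364.9 217.3]]
-0.02 0.006 [[380.1 207.7]] [[376.7 204.8]]
-0.02 -0.006 [[378.9 220.5]] [[375.6 217.3]]
-0.01 0.006 [[391.3 207.7]] [[387.6 204.8]]
-0.01 -0.006 [[389.9 220.5]] [[386.3 217.3]]
0 0.006 [[402.5 207.7]] [[398.4 204.9]]
0 -0.006 [[401.  220.5]] [[397.1 217.3]]
```

Run:
```python
from h import *
s=manip.sense();g=np.array(s['eef_pos'])+[0,0,.0187];R=np.array(s['tool_rot']);x=R[:,0]*[1,1,0];y=R[:,1]*[1,1,0]
b=cv2.imread('pics/wrist2.png')
for u in (276,280,284):print(u,[tuple(map(int,v)) for v in b[184:262,u,[2,0]]])
P=lambda z,dx,dy=0:proj('wrist',[g-[0,0,z]+x*dx+y*dy])[0].round(1).tolist()
print('collar top far/near',P(.037,.012),P(.037,-.012),'shoulder far',P(.09,.016),P(.09,-.016),'cyl bot far',P(.146,.016),'tip',P(.152,0),'head far',P(-.005,.01),P(-.005,-.01),P(.005,.01))
print('collar low far',P(.0405,.012))
print('1mm tool x at collar',P(.037,.013))
print(b[240,262:300].mean(1).astype(int).tolist(),'row240');print(P(.037,0,.012),P(.037,0,-.012))
```

```text
276 [(179, 29), (174, 28), (169, 27), (163, 31), (138, 51), (97, 71), (82, 76), (81, 76), (81, 76), (82, 76), (81, 76), (81, 75), (81, 75), (81, 76), (82, 76), (81, 76), (80, 76), (84, 79), (88, 82), (91, 86), (95, 90), (98, 94), (104, 100), (114, 110), (118, 114), (120, 115), (119, 114), (118, 113), (118, 114), (118, 114), (117, 113), (118, 114), (114, 110), (105, 101), (106, 102), (92, 87), (77, 73), (75, 71), (75, 71), (75, 71), (74, 70), (74, 71), (74, 71), (74, 71), (77, 75), (94, 90), (110, 106), (112, 110), (112, 109), (113, 109), (112, 109), (113, 109), (112, 109), (111, 109), (112, 109), (112, 110), (111, 109), (107, 104), (95, 93), (82, 80), (76, 75), (76, 74), (77, 74), (76, 74), (76, 74), (75, 74), (75, 72), (75, 72), (75, 72), (66, 65), (60, 59), (71, 69), (75, 73), (62, 61), (65, 64), (81, 79), (102, 99), (121, 119)]
280 [(177, 28), (173, 28), (171, 27), (164, 33), (133, 54), (94, 71), (82, 77), (83, 77), (83, 77), (82, 76), (83, 77), (82, 77), (84, 77), (82, 76), (83, 77), (83, 78), (83, 78), (86, 80), (89, 84), (92, 87), (96, 91), (98, 93), (103, 98), (112, 107), (116
[... 1235 characters left out ...]
09), (107, 105), (98, 94), (96, 93), (107, 105), (105, 102), (101, 98), (100, 98), (101, 98), (101, 99), (98, 95), (90, 88), (78, 76), (62, 60), (69, 67), (77, 76), (69, 67), (63, 62), (77, 76), (94, 91), (111, 109)]
collar top far/near [279.8, 231.4] [279.8, 266.1] shoulder far [279.6, 204.2] [279.7, 242.1] cyl bot far [279.6, 189.5] tip [279.6, 204.1] head far [279.9, 262.7] [280.0, 297.7] [279.9, 254.8]
collar low far [279.8, 229.6]
1mm tool x at collar [279.8, 229.9]
[162, 125, 113, 113, 113, 114, 112, 112, 113, 112, 110, 108, 108, 110, 111, 111, 110, 108, 108, 109, 112, 112, 111, 112, 112, 113, 113, 112, 111, 111, 110, 110, 109, 109, 106, 95, 90, 90] row240
[298.5, 249.0] [261.1, 249.0]
```

```bash
python3 jog.py '0 -.0009 .015 0 0;0 -.0009 .025 .01 .002;0 -.0009 .025 .025 .002;0 -.0009 .025 .04 .002;0 -.0009 .025 .0527 .002;0 -.0009 .025 .0527 .002;0 -.0009 .025 .0527 .002;0 -.0009 .025 .0527 .002'
python3 -c "
from h import *
go(.5852,-.2027,.208,-.0795)"
```

```text
time_s: 14.45
eef_pos: [0.501, -0.1977, 0.2082]
tool_rot: [[0.081, 0.997, 0.001], [0.997, -0.081, -0.0], [-0.0, 0.001, -1.0]]
contact_force: [-0.4, 0.2, -1.7]
grip_width: 0.0175
grip_force: 60.0
t 14.45 d [0.0019 0.0844 0.0003] turn -0.001 F [-0.4  0.2 -1.7] M [-0.061 -0.098  0.021] w 0.0175 gf 60.0
```

```bash
for i in 1 2 3 4; do python3 jog.py '0 0 0 0 0' >/dev/null; python3 -c "
from h import *
go(.5852,-.2027,.208,-.0795)"; done
```

```text
t 14.55 d [0.002  0.0844 0.0004] turn -0.002 F [ 0.1  0.7 -0.4] M [-0.019 -0.079  0.018] w 0.0179 gf 60.0
t 14.65 d [0.002  0.0846 0.0002] turn -0.002 F [-0.4  0.5 -1.3] M [-0.041 -0.144  0.024] w 0.0176 gf 60.0
t 14.75 d [ 0.002   0.0848 -0.0001] turn -0.002 F [-0.4 -0.7 -0.1] M [-0.076 -0.096  0.016] w 0.018 gf 60.0
t 14.85 d [ 0.0019  0.0849 -0.0003] turn -0.002 F [-0.7 -0.1 -1.7] M [-0.091 -0.129 -0.006] w 0.0178 gf 60.0
```

Run:
```python
from h import *
s=manip.sense();CM.clear();g=np.array(s['eef_pos'])+[0,0,.0187];R=np.array(s['tool_rot']);x=R[:,0]*[1,1,0]
c,q=np.cos(-.0795),np.sin(-.0795)
proj('wrist',[g]);b=cv2.cvtColor(manip.snapshot('wrist'),cv2.COLOR_RGB2BGR);cv2.imwrite('pics/w3.png',b)
W=lambda X,Y:proj('wrist',[[.5852+c*X-q*Y,-.2033+q*X+c*Y,.159]])[0].round(1)
u=int(W(-.025,0)[0]);v=int(W(-.025,0)[1])
print(W(-.025,.006),W(-.025,-.006),u,v-14,b[v-14:v+14,u].mean(1).astype(int).tolist())
cl=proj('wrist',[g-[0,0,.0405]+x*.012,g-[0,0,.0405]+x*.013]);print('collar far',cl.round(1))
u=int(round(cl[0,0]));v=int(cl[0,1]);print(u,v-10,[b[v-10:v+10,k].mean(1).astype(int).tolist() for k in (u-2,u,u+3)])
```

```text
[362.  223.4] [360.9 238.9] 361 217 [243, 243, 243, 242, 230, 174, 141, 139, 139, 140, 140, 141, 139, 140, 140, 133, 122, 117, 115, 147, 219, 241, 243, 243, 243, 243, 243, 243]
collar far [[279.8 229.5]
 [279.8 228.1]]
280 219 [[75, 76, 76, 76, 76, 77, 76, 76, 76, 84, 104, 112, 113, 112, 113, 112, 112, 112, 113, 113], [78, 78, 78, 78, 79, 78, 78, 78, 78, 88, 105, 112, 112, 111, 112, 112, 111, 111, 112, 111], [87, 77, 77, 77, 78, 77, 77, 77, 77, 80, 93, 108, 112, 112, 112, 112, 112, 112, 111, 112]]
```

```bash
python3 jog.py '0 .0022 .005 0 -.002;0 .0022 .017 0 -.002;0 .0022 .03 0 -.002;0 .0022 .042 0 -.002;0 .0022 .042 0 -.002;0 .0022 .042 0 -.002'
python3 -c "
from h import *
go(.5852,-.2024,.208,-.0795)"
```

```text
time_s: 15.5
eef_pos: [0.5426, -0.1986, 0.207]
tool_rot: [[0.078, 0.997, -0.001], [0.997, -0.078, 0.001], [0.0, -0.001, -1.0]]
contact_force: [0.9, -0.1, -1.5]
grip_width: 0.0181
grip_force: 60.0
t 15.5 d [-0.0004  0.0428 -0.001 ] turn 0.001 F [ 0.9 -0.1 -1.5] M [-0.04  -0.037 -0.012] w 0.0181 gf 60.0
```

```bash
python3 jog.py '0 0 .008 0 0;0 0 .016 0 0;0 0 .024 0 0;0 0 .032 0 0;0 0 .038 0 0;0 0 .0428 0 0;0 0 .0428 0 0;0 0 .0428 0 0'
python3 - <<'E'
from h import *
go(.5852,-.2024,.208,-.0795)
s=manip.sense();CM.clear();g=np.array(s['eef_pos'])+[0,0,.0187];R=np.array(s['tool_rot']);x=R[:,0]*[1,1,0]
c,q=np.cos(-.0795),np.sin(-.0795)
proj('wrist',[g]);b=cv2.cvtColor(manip.snapshot('wrist'),cv2.COLOR_RGB2BGR);cv2.imwrite('pics/w4.png',b)
cl=proj('wrist',[g,g-[0,0,.042]]);print(cl.round(1))
u,v=cl[1].astype(int);k=7;v0=v-55;u0=u-55
im=cv2.resize(b[v0:v0+85,u0:u0+110],None,fx=k,fy=k,interpolation=cv2.INTER_CUBIC)
S=lambda X,Y,Z:((proj('wrist',[[.5852+c*X-q*Y,-.2033+q*X+c*Y,Z]])[0]-[u0,v0])*k).astype(int)
pts=np.array([S(a*.0135,d*.0135,.159) for a,d in((1,1),(1,-1),(-1,-1),(-1,1))]);cv2.polylines(im,[pts],True,(0,0,255),1)
cv2.imwrite('pics/w4c.png',im);print(u0,v0)
E
```

```text
time_s: 16.3
eef_pos: [0.585, -0.2022, 0.2073]
tool_rot: [[0.079, 0.997, -0.001], [0.997, -0.079, 0.0], [0.0, -0.001, -1.0]]
contact_force: [0.4, -0.1, -1.5]
grip_width: 0.0176
grip_force: 60.0
t 16.3 d [-0.0002  0.0003 -0.0007] turn 0.001 F [ 0.4 -0.1 -1.5] M [-0.074 -0.034  0.031] w 0.0176 gf 60.0
[[279.9 275.9]
 [279.8 246. ]]
224 191
```

View pics/w4c.png

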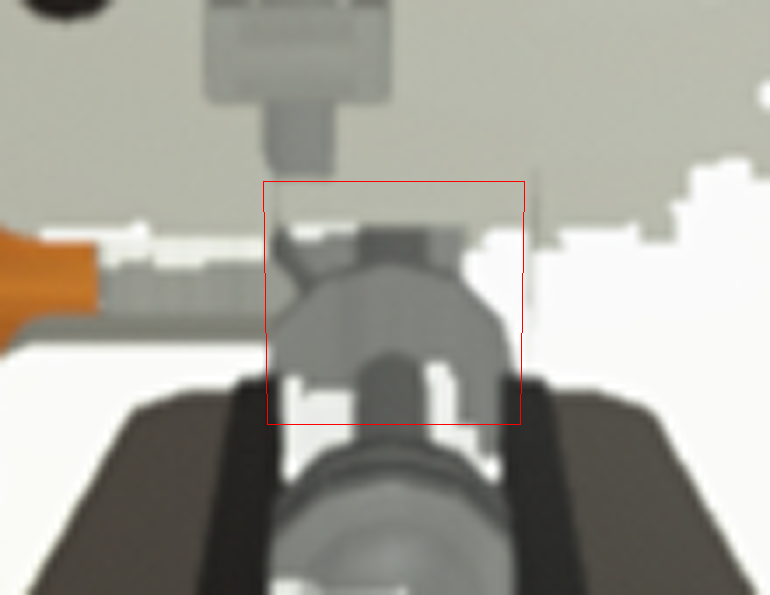

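The crop shows the recess about 1 mm further along rack +x than predicted (edges at x=275 and 535, against 265 and 524 drawn). The stem is in the slot, so I'll correct by 1 mm and lower.

```bash
python3 jog.py '0 -.0002 .001 .004 0;0 -.0002 .001 .01 0;0 -.0002 .001 .016 0;0 -.0002 .001 .021 0;0 -.0002 .001 .024 0;0 -.0002 .001 .026 0;0 -.0002 .001 .0275 0;0 -.0002 .001 .0285 0'
python3 jog.py '0 0 0 0 0;0 0 0 0 0'
python3 -c "
from h import *
go(.5862,-.2024,.1773,-.0795)"
```

```text
time_s: 17.15
eef_pos: [0.5862, -0.2026, 0.179]
tool_rot: [[0.079, 0.997, 0.0], [0.997, -0.079, -0.0], [-0.0, 0.0, -1.0]]
contact_force: [0.9, -0.1, -1.7]
grip_width: 0.0179
grip_force: 60.0
time_s: 17.35
eef_pos: [0.5862, -0.2026, 0.1792]
tool_rot: [[0.079, 0.997, 0.0], [0.997, -0.079, -0.0], [-0.0, 0.0, -1.0]]
contact_force: [-0.2, 1.2, -2.3]
grip_width: 0.0177
grip_force: 60.0
t 17.35 d [ 0.0002 -0.      0.0019] turn 0.0 F [-0.2  1.2 -2.3] M [-0.036 -0.063 -0.006] w 0.0177 gf 60.0
```

```bash
for i in 1 2; do
python3 jog.py '0 0 0 .0005 0;0 0 0 .001 0;0 0 0 .001 0' | grep -E 'eef|force'; done
```

```text
eef_pos: [0.5863, -0.2026, 0.1786]
contact_force: [-1.5, -0.1, 2.8]
grip_force: 60.0
eef_pos: [0.5865, -0.2027, 0.1785]
contact_force: [-3.0, 0.8, 9.7]
grip_force: 60.0
```

Contact came at TCP z = 0.1786, which is the height for the recess floor rather than the lip. I'll ease off and release.

```bash
python3 jog.py '0 0 0 -.0008 0;0 0 0 -.0008 0;0 0 0 -.0008 0' 5 | grep -E 'eef|force'
python3 jog.py '.024 0 0 0 0;.03 0 0 0 0;.04 0 0 0 0;.04 0 0 0 0;.04 0 0 0 0' | grep -E 'eef|force|width'
python3 - <<'E'
from h import *
b=cv2.cvtColor(manip.snapshot('wrist'),cv2.COLOR_RGB2BGR);cv2.imwrite('pics/w5.png',b)
cv2.imwrite('pics/w5c.png',cv2.resize(b[185:300,225:335],None,fx=5,fy=5))
E
```

```text
eef_pos: [0.5866, -0.2026, 0.1782]
contact_force: [-0.0, -1.1, 4.0]
grip_force: 5.0
eef_pos: [0.586, -0.2025, 0.1776]
contact_force: [0.2, 0.2, 0.4]
grip_width: 0.0405
grip_force: 0.0
```

View pics/w5c.png

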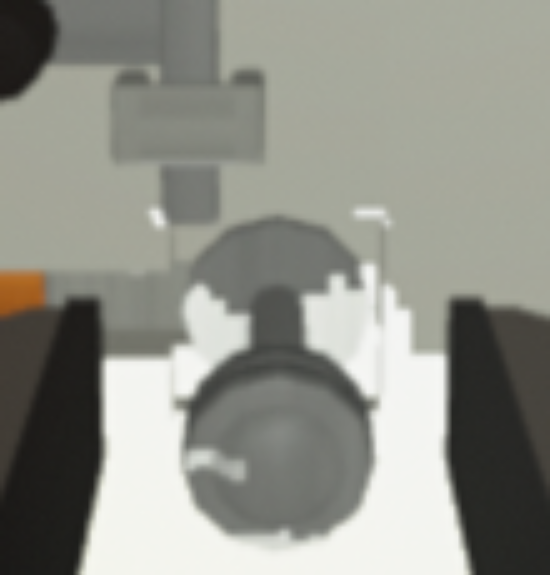

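The wrist crop shows the collar (185–370) centred in the recess (172–382), with the pads clear of the head. Next I'll retract and go to the gate knob.

```bash
python3 jog.py '.04 0 0 -.01 0;.04 0 0 -.03 0;.04 0 0 -.055 0;.0 0 0 -.07 0;0 .02 -.012 -.07 0;0 .045 -.026 -.07 0;0 .066 -.038 -.07 0;0 .066 -.038 -.07 0' 30 | grep -E 'eef|force|width'
python3 jog.py '0 0 0 0 0;0 0 0 0 0;0 0 0 0 0' | grep -E 'eef|force|width'
python3 -c "
from h import *
c,q=np.cos(-.0795),np.sin(-.0795)
go(.5862-.038*c-.066*q,-.2026-.038*q+.066*c,.171,-.0795)"
```

```text
eef_pos: [0.5527, -0.1301, 0.2487]
contact_force: [0.1, -0.2, -0.8]
grip_width: 0.0022
grip_force: 0.0
eef_pos: [0.5537, -0.135, 0.2476]
contact_force: [0.1, -0.2, 0.6]
grip_width: 0.0004
grip_force: 0.0
t 19.9 d [ 0.0012 -0.0002  0.0766] turn -0.001 F [ 0.1 -0.2  0.6] M [-0.036 -0.099  0.027] w 0.0004 gf 0.0
```

```bash
python3 jog.py '0 .001 0 .02 0;0 .001 0 .045 0;0 .001 0 .062 0;0 .001 0 .07 0;0 .001 0 .074 0;0 .001 0 .0762 0;0 .001 0 .0762 0' | grep -E 'eef|force|width'
python3 jog.py '0 -.004 0 0 0;0 -.008 0 0 0;0 -.012 0 0 0;0 -.016 0 0 0;0 -.02 0 0 0;0 -.024 0 0 0;0 -.028 0 0 0;0 -.031 0 0 0' | grep -E 'eef|force|width'
python3 -c "
from h import *
c,q=np.cos(-.0795),np.sin(-.0795)
go(.5862-.038*c-.0235*q,-.2026-.038*q+.0235*c,.171,-.0795)"
```

```text
eef_pos: [0.5539, -0.1329, 0.172]
contact_force: [1.0, -0.2, -1.4]
grip_width: 0.0004
grip_force: 0.0
eef_pos: [0.5511, -0.1641, 0.1716]
contact_force: [-0.1, 0.9, 0.7]
grip_width: 0.0007
grip_force: 0.5
t 21.4 d [-0.0121  0.      0.0006] turn 0.0 F [-0.1  0.9  0.7] M [ 0.167 -0.172  0.037] w 0.0007 gf 0.5
```

```bash
python3 jog.py '0 -.003 0 0 0;0 -.006 0 0 0;0 -.009 0 0 0;0 -.011 0 0 0;0 -.012 0 0 0;0 -.012 0 0 0' | grep -E 'eef|force'
for i in 1 2 3; do python3 jog.py '0 -.0007 0 0 0;0 -.0007 0 0 0' | grep -E 'eef|contact'; done
python3 -c "
from h import *
c,q=np.cos(-.0795),np.sin(-.0795)
go(.5862-.038*c-.0235*q,-.2026-.038*q+.0235*c,.171,-.0795)"
```

```text
eef_pos: [0.55, -0.1759, 0.1715]
contact_force: [-0.0, 0.5, -0.1]
grip_force: 0.1
eef_pos: [0.5499, -0.1763, 0.1715]
contact_force: [0.3, 1.1, 0.0]
eef_pos: [0.5499, -0.1766, 0.1715]
contact_force: [-0.0, 1.8, 0.6]
eef_pos: [0.5499, -0.1768, 0.1715]
contact_force: [-0.9, 3.4, 0.1]
t 22.6 d [0.0006 0.0002 0.0005] turn 0.001 F [-0.9  3.4  0.1] M [0.855 0.015 0.008] w 0.0004 gf 1.9
```

```bash
python3 jog.py '0 -.0015 0 0 0;0 -.0015 0 0 0' | grep -E 'eef|contact'
python3 jog.py '0 .004 0 0 0;0 .008 0 0 0;0 .008 0 -.02 0;0 .008 0 -.05 0;0 .008 0 -.09 0;0 .008 0 -.12 0;0 .008 -.05 -.14 0;0 .008 -.09 -.15 0' | grep -E 'eef|contact'
python3 jog.py '0 0 -.05 0 0;0 0 -.1 0 0;0 0 -.1 0 0;0 0 -.1 0 0;0 0 -.1 0 0;0 0 -.1 0 0' | grep -E 'eef|contact'
python3 - <<'E'
from h import *
CM.clear()
b=cv2.cvtColor(manip.snapshot('top'),cv2.COLOR_RGB2BGR);a=cv2.imread('pics/top0.png')
c,q=np.cos(-.0795),np.sin(-.0795)
for j in (0,.034):
  X,Y=-.031,.008+j;uv=proj('top',[[.5862+c*X-q*Y,-.2026+q*X+c*Y,.181]])[0]
  u,v=uv.astype(int);print(j,uv.round(1));
  for im in (a,b):
    m=(im[180:198,340:376].max(2)<70).astype(np.uint8);M=cv2.moments(m,True);print('dark centroid',340+M['m10']/max(M['m00'],1),180+M['m01']/max(M['m00'],1),M['m00'])
for X,Y,n in((0,0,'bob'),(0,.08,'L'),(0,-.08,'R')):
  u,v=proj('top',[[.5862+c*X-q*Y,-.2026+q*X+c*Y,.202]])[0];u,v=int(round(u)),int(round(v))
  print(n,u,v)
  for im in(a,b):print(im[v-4:v+5:2,u-6:u+7:2].mean(2).astype(int).tolist())
E
```

```text
eef_pos: [0.5498, -0.177, 0.1715]
contact_force: [-0.3, 7.2, 1.1]
eef_pos: [0.4605, -0.1647, 0.3228]
contact_force: [-0.7, 0.3, 0.8]
eef_pos: [0.3623, -0.1563, 0.3216]
contact_force: [-0.7, 0.4, 0.4]
0 [362.4 188.3]
dark centroid 348.0 188.5 10.0
dark centroid 362.3333333333333 189.33333333333334 12.0
0.034 [347.2 187.2]
dark centroid 348.0 188.5 10.0
dark centroid 362.3333333333333 189.33333333333334 12.0
bob 368 173
[[251, 251, 251, 251, 251, 251, 251], [247, 248, 250, 250, 251, 251, 251], [233, 231, 231, 231, 239, 248, 251], [247, 241, 241, 250, 246, 249, 251], [238, 159, 157, 244, 231, 248, 251]]
[[253, 253, 249, 244, 250, 253, 253], [251, 233, 227, 226, 228, 248, 253], [216, 215, 216, 234, 228, 247, 253], [153, 142, 229, 226, 231, 241, 253], [142, 99, 129, 221, 203, 251, 253]]
L 332 170
[[251, 251, 249, 247, 247, 251, 251], [251, 246, 226, 208, 219, 246, 251], [234, 199, 200, 222, 216, 237, 250], [234, 152, 210, 206, 214, 228, 251], [145, 120, 161, 198, 213, 217, 251]]
[[253, 253, 252, 251, 251, 253, 253], [253, 251, 234, 221, 230, 250, 253], [241, 213, 214, 232, 228, 244, 253], [241, 164, 223, 220, 227, 236, 253], [158, 132, 173, 212, 226, 229, 253]]
R 405 175
[[251, 251, 247, 247, 249, 251, 251], [250, 233, 216, 213, 230, 248, 251], [199, 216, 200, 227, 213, 239, 251], [205, 179, 212, 200, 212, 241, 251], [137, 86, 193, 209, 231, 248, 251]]
[[253, 253, 251, 251, 252, 253, 253], [253, 241, 228, 225, 238, 252, 253], [212, 228, 214, 235, 226, 246, 253], [218, 187, 225, 213, 225, 247, 253], [148, 95, 208, 223, 239, 252, 253]]
```

The knob moved from u=348.0 to 362.3, where a shut gate should put it (362.4). The bob's head is over the seat, the outer heads haven't moved, and the arm is clear. I'm handing the job in.

```bash
python3 -c "
from station import manip
print(manip.close_job())"
```

```text
the job is handed in; nothing more can be done
None
```

The bob is seated in the middle slot with the gate pushed to its stop and the arm clear; camera checks show the outer spindles unmoved, bystanders weren't re-checked, and the job is handed in with no verdict returned.

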